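Hold the recessed reset button of the engraver's control unit

TASK

Reset the engraver's control unit: lift the orange dust cap off the reset well and set it upright on the black rubber pad, near the pad's middle, and let go of it. Then take the blue-handled stylus out of the tool stand, put its brass tip down through the well's opening and press the green button fully down. Finish while still gripping the stylus and holding the button down with it; leave the other tools, boxes and things where they are.

Things in the scene. Friction and masses are not known exactly. Their poses are not given: they have to be found in the camera images.
- cap_mid (a point): Loose orange dust cap over the control unit's reset well. Round, 45 mm across, 35 mm high; the upper 22 mm are a plain upright knob 20 mm in diameter. This point: on its axis, half-way up (17.5 mm above the lower rim). Its hollow skirt fits with 2 mm play over a 10 mm high collar; it only rests there and lifts straight off. 40 g.
- well_mouth (a point): Centre of the mouth of the reset well: round opening 15 mm in diameter, looking up, in a dark steel collar 34 mm in diameter, 10 mm above the unit's flat top and 80 mm above the bench; under the cap at first. The green button, 13 mm in diameter, lies 25 mm below this point when up. z up.
- unit: Control unit of the bench's engraver: grey and white casing, fixed to the bench, 170 mm along its x, 140 mm along its y, top 70 mm above the bench. Origin: centre of its underside. The well is 40 mm towards its -x from the centre; its front face with a display and a dial looks to its -x.
- reset_button (a joint): Travel of the green reset button in m: 0 up, 0.006 fully down. A spring pushes it back up: about 2 N to start it, 4.4 N at the bottom stop.
- stylus_mid (a point): Stylus, upright, point down in the tool stand: blue round handle 16 mm in diameter, under it a brass flange 22 mm wide, then a brass rod 7 mm in diameter, 45 mm long, hidden in its hole at first (the flange rests on the stand). 115 mm long, 60 g. This point: on its axis, 80 mm above the tip, 35 mm below the top; grip from 31 mm below to 35 mm above it. z points to the top.
- stylus_tip (a point): The very tip of the stylus, 80 mm below stylus_mid along the stylus.
- pad_top (a point): Centre of the top of a black rubber pad, 110 mm square, 3 mm thick, fixed on the bench; its top is 3 mm above the bench.
- stand_top (a point): Centre of the top of the dark wooden tool stand, fixed, 190 mm along its x, 55 mm along its y, 50 mm high. Three holes, 10 mm in diameter and right through, in a row along its x at -65, 0 and +65 mm hold the stylus and two other tools in any order. The tools stand up to 70 mm above the stand.
- burnisher: Bystander in the tool stand, with a pear-shaped wooden handle, at most 22 mm wide, 105 to 115 mm long and like the stylus below its handle. Origin at its tip, z up.
- scriber: Bystander in the tool stand, with a straight red handle, at most 22 mm wide, 105 to 115 mm long and like the stylus below its handle. Origin at its tip, z up.
- gem_box: Bystander on top of the control unit, 45 mm from the unit's centre towards its back: flat gem box, black with a red top, 42 x 42 x 18 mm. Origin: centre of its underside.
- wax: Bystander: blue wax disc, 72 mm across, 14 mm high. Origin: centre of its underside.
- ring_box: Bystander: dark red ring box, 50 x 50 x 38 mm. Origin: centre of its underside.
- file: Bystander: needle file lying on the bench, 180 mm long, black handle, 16 mm high. Origin under its middle, long axis x.
- loupe: Bystander: black eye loupe, 42 mm across, 34 mm high. Origin: centre of its underside.

How it is judged:
On the way, in this order (a step that is already met when the one before it is completed fails the run):
1. the dust cap stands upright on the pad, let go (horizontal distance between cap_mid and pad_top below 0.04 m and height (world z) of cap_mid below 0.0245 m and angle between cap_mid's own z axis and vertical below 0.15 rad and linear speed of cap below 0.03 m/s and contact force between cap and the arm below 0.1 N and contact force between cap and the fingers below 0.1 N), for 0.2 s.
2. the stylus is out of the stand, in the fingers (height (world z) of stylus_tip above 0.055 m and contact force between the fingers and stylus above 2 N), for 0.2 s.
3. the stylus, held in the fingers, presses the button down through the opening (value of joint reset_button above 0.0045 m and contact force between stylus and reset_button above 2 N and contact force between the fingers and stylus above 2 N and z of stylus_tip in the frame of well_mouth below -0.026 m and horizontal distance between stylus_tip and well_mouth below 0.008 m and angle between stylus_tip's own z axis and vertical below 0.3 rad), for 0.3 s.
At the end, for the whole second after the job is handed in: Finished holding: the gripped stylus, leaning under 17 degrees, pushes the button in the well with over 2 N, at least 4.5 of its 6 mm down. The cap stands upright, released and at rest on the pad, centre within 40 mm of the pad's centre (all of step 1 and all of step 3); the arm keeps its last pose, push and grip.
It fails at once if another tool, box or thing is moved by more than 25 mm (distance of any of burnisher, scriber, gem_box, wax, ring_box, file, loupe from where it was at the start of the episode above 0.025 m).
It also fails if it takes over 58 s, if anything falls off the work surface, if the arm or the gripper's body presses on something with over 40 N, if the wrist force passes 120 N, or if a joint passes its speed limit or range.

ROBOT

A 6-joint arm with a two-finger parallel gripper is mounted at the origin on the work surface. World frame = base frame: x ahead of the robot, y to its left, z up, the work surface at z = 0. Lengths are in m, angles in rad, forces in N, time in s.
With the tool pointing down it reaches from about 0.275 to 0.85 m from the base axis. Payload 19 kg.
Tool frame: the origin (TCP) lies between the finger pads; the fingertips stand 14 mm ahead of it and the grasp point (between the pads) lies 5 mm behind it (robot.finger_overhang is the distance from the TCP to the fingertips, in m); z points along the fingers, y is the line along which they close (so a half turn about z gives the same grasp; the last joint's range is limited). The gripper opens to 85 mm and grips with 20 to 120 N. Pads are 22 mm wide; open, the fingers measure 114 mm over their backs; the gripper's body (76 mm by 85 mm) begins 54 mm behind the grasp point. The pads swing forward as they close: fully open they stand 13 mm farther back than shut.
Start: joints at [1.014, 0.15, 1.437, -0, 1.554, -0.134], TCP at [0.236, 0.524, 0.245] pointing down, gripper open.
Joint ranges: [-2.8, 2.8], [-0.68, 2.1], [0.12, 2.68], [-1.39, 4.53], [0.16, 2.79], [-2.81, 2.81]. Speed limits (rad/s): [1.89, 1.89, 2.22, 3.01, 3.01, 3.01].

INTERFACE

Orientations are given as a 3x3 rotation matrix whose columns are the frame's x, y, z axes.
In Python, from rig import get_state, imaging, order, robot gives the robot as it stands.
- The arm moves only by the shell command python3 -m handwheel 'ROWS'. ROWS is a JSON object of lists of equal length, an entry for each row: "claw": the opening, from 0 (shut) to 1 (fully open); "slide": the shift along the tool's x, y, z normalised to -1 to 1, where 1 is 0.3 m, a list of three; "spin": the turn about the tool's z normalised to -1 to 1, where 1 is 30 degrees. A call has 1 to 20 rows; each row is the pose to reach, as a shift and turn from the pose commanded when the call began, along the tool's axes at that moment; what a row does not reach only later rows make up. A row lasts 1/12 s, in which the tool goes at most 41.7 mm and 7.16 degrees, less where a joint would pass 70% of its speed; a pose out of reach is approached as far as the arm can. A call with a number of a shift or a turn outside -1 to 1 is refused whole. A call with a gripper value outside its range is refused whole. The fingers move at their own pace and stop on an object; the grip force is fixed at half the most. Time passes only in rows, so rows that repeat a pose let the fingers close. It gives the time, the measured TCP pose, the force, the opening and the grip force at its end, in the units of the state.
- get_state(): the state, without advancing time (a new reading comes with each control period).
- imaging.read_camera(name): name is "scene" or "top"; returns (picture, depth): 420x560x3 uint8, red, green, blue; 420x560 float32, m along the optical axis (not along the pixel's ray), 0 where there is no reading.
- imaging.camera_params(name): a dict with "vertical_fov" (degrees; the focal length in pixels is half the picture's height over the tangent of half this angle, whatever the lens; pixels are square), "cx", "cy" (the principal point, pixels), "k1" (the pictures are not rectified: a ray, as slopes to the right and down, at radius r is drawn at 1 + k1 r^2 times it, then the intrinsics apply), "camera_from_world" (4x4, takes a point from world to camera coordinates). Camera axes: x right, y down, z forward; pixel columns grow to the right and rows downward; lengths in m; the calibration is good to about 2 mm. A picture is of the moment at which its call begins. camera_params takes no time and is no camera call.
- order.finish_job(): hands the job in; it is judged then, once.
Trained networks look in the newest picture that a camera, given by its name, has taken for a name from the list of things; names that differ only in an ending like _2 or _b are one class to them, and where a whole thing is asked for, a point or a joint stands for the part that bears it (a point fixed in the world has none). Each returns a list of dicts, best first, with "conf" (0 to 1); they miss things now and then, are a little off and sometimes report something else, mostly with a low value. They report only what shows in the picture. A call takes as long as a camera call.
- imaging.boxes_of(thing, camera): "point" ([column, row] in pixels, amid what is visible of it).
- imaging.mark_of(thing, camera): "point" ([column, row] in pixels: a listed point, or the origin of a listed thing).
The state is a dict: "time_s": time; "joint_positions": joint angles; "qd": joint speeds; "tau": joint torques, N m; "eef_pos": TCP position; "tool_rot": TCP orientation; "ft_force": force on the tool from outside, world axes, zero at the start; "wrist_torque": the same for the moment, N m; "opening": finger opening in m; "grasp_force": force on a finger pad.
Only numpy, scipy, OpenCV 4.12 (cv2) and the standard library are available. Lean on these libraries where they do the work, as an engineer would, in place of code of your own. Each camera call takes 0.05 s, during which the arm holds its last target. There are 200 camera calls.

## Working session

There is one attempt and no reset: what is moved stays moved. The work goes in short steps, Python scripts to look and compute and a shell command to move; the robot and the scene stay as the last step left them, time stands still between calls to the robot, and variables do not carry over. Pictures are saved under pics/ and viewed, at most 10 in all, crops included, and the job is handed in when it is done.

```bash
mkdir -p pics
cat > h.py <<'E'
import numpy as np, cv2
from rig import get_state, imaging, order, robot
def cam(n):
    p=imaging.camera_params(n); f=210/np.tan(np.radians(p["vertical_fov"])/2)
    K=np.array([[f,0,p["cx"]],[0,f,p["cy"]],[0,0,1]]); return K,np.array([p["k1"],0,0,0,0.]),np.array(p["camera_from_world"])
def ray(n,uv):
    K,d,T=cam(n); s=cv2.undistortPoints(np.array([[uv]],float),K,d)[0,0]
    R=T[:3,:3]; return -R.T@T[:3,3], R.T@np.array([s[0],s[1],1])
def atz(n,uv,z):
    o,d=ray(n,uv); return o+d*(z-o[2])/d[2]
def atd(n,uv,dep):
    o,d=ray(n,uv); return o+d*dep
def two(uvs,uvt):
    (a,u),(b,v)=ray("scene",uvs),ray("top",uvt)
    t=np.linalg.lstsq(np.c_[u,-v],b-a,rcond=None)[0]; p,q=a+u*t[0],b+v*t[1]; return (p+q)/2,np.linalg.norm(p-q)
def cloud(n,dep):
    K,d,T=cam(n); v,u=np.mgrid[:420,:560]; s=cv2.undistortPoints(np.c_[u.ravel(),v.ravel()].astype(float)[:,None],K,d)[:,0]
    P=np.c_[s,np.ones(len(s))]*dep.reshape(-1,1); return ((P-T[:3,3])@T[:3,:3]).reshape(420,560,3)
E
cat > a.py <<'E'
from h import *
np.set_printoptions(precision=4,suppress=True)
for c in("scene","top"):
    im,d=imaging.read_camera(c); cv2.imwrite(f"pics/{c}1.png",im[:,:,::-1]); np.save(c+"d.npy",d);np.save(c+"i.npy",im)
    for t,z in(("cap_mid",.0875),("well_mouth",.08),("stylus_mid",.085),("pad_top",.003),("stand_top",.05),("unit",0)):
        for r in imaging.mark_of(t,c)[:2]: print(c,t,np.round(r["point"],1),round(r["conf"],2),atz(c,r["point"],z))
s=get_state();print(s["time_s"],s["eef_pos"],s["tool_rot"])
E
python3 a.py
```

```text
scene cap_mid [307.4 145. ] 0.62 [0.4621 0.2476 0.0875]
scene well_mouth [308.2 149.1] 0.61 [0.4705 0.2421 0.08  ]
scene stylus_mid [220.2 269.8] 0.58 [ 0.6361 -0.2169  0.085 ]
scene stylus_mid [277.  233.5] 0.56 [ 0.6478 -0.0569  0.085 ]
scene pad_top [277.4 229.3] 0.92 [0.5814 0.0056 0.003 ]
scene pad_top [306.6 146.4] 0.52 [0.3853 0.3289 0.003 ]
scene stand_top [199.7 263. ] 0.92 [ 0.562  -0.2236  0.05  ]
scene stand_top [309.7 289.9] 0.48 [ 0.7938 -0.1022  0.05  ]
scene unit [315.7 175.2] 0.58 [ 0.5024  0.2426 -0.    ]
scene unit [328.3 143.4] 0.29 [0.4223 0.3936 0.    ]
top cap_mid [175.6 259.6] 0.58 [0.4674 0.2442 0.0875]
top well_mouth [178.9 261.1] 0.67 [0.4643 0.2376 0.08  ]
top stylus_mid [358.2 190.8] 0.45 [ 0.6354 -0.2049  0.085 ]
top pad_top [267.6 217.7] 0.76 [0.5819 0.0221 0.003 ]
top stand_top [362.5 219.4] 0.97 [ 0.5686 -0.2194  0.05  ]
top unit [186. 245.] 0.72 [0.5116 0.2355 0.    ]
0.7 [0.2359 0.5243 0.2453] [[-0.9119  0.4103 -0.    ]
 [ 0.4103  0.9119 -0.0001]
 [-0.     -0.0001 -1.    ]]
```

View pics/scene1.png

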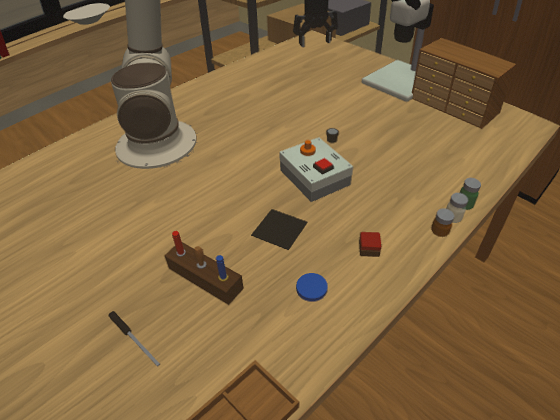

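View pics/top1.png

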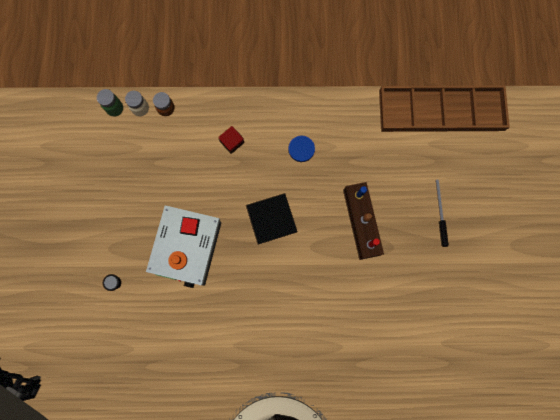

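The scene picture shows the cap at (307,147) on the unit, the pad at (279,229) and the blue stylus at the stand's far end (221,267). In the top view, the cap is at (177,260), the pad at (272,219) and the stylus at (363,190). I'll refine these by colour and depth.

```bash
cat > b.py <<'E'
from h import *
np.set_printoptions(precision=4,suppress=True)
def run(things,tag=""):
    for c in("scene","top"):
        im=np.load(c+"i.npy");P=cloud(c,np.load(c+"d.npy"));H=cv2.cvtColor(im,cv2.COLOR_RGB2HSV).astype(int);h,s,v=H[...,0],H[...,1],H[...,2]
        M={"cap":(h>=5)&(h<=16)&(s>215)&(v>90),"stylus":(h>105)&(h<130)&(s>120)&(v>40),"pad":(v<50)}
        for t in things:
            x,y,r=W[t]; m=M[t]&(np.hypot(P[...,0]-x,P[...,1]-y)<r)
            if t=="pad": m&=P[...,2]<.02
            q=P[m]
            if len(q)<5: print(c,t,"none"); continue
            print(c,t,len(q),"pix",np.argwhere(m).mean(0)[::-1],"med",np.median(q,0),"mid",(np.percentile(q,3,0)+np.percentile(q,97,0))/2,"z",np.percentile(q[:,2],[2,98]))
            top=q[q[:,2]>np.percentile(q[:,2],97)-.006]; print("   topmean",len(top),top.mean(0))
            if t=="pad":
                b=cv2.minAreaRect((q[:,:2]*1000).astype(np.float32)); print("   rect",b)
W={"cap":(.465,.245,.06),"stylus":(.635,-.21,.06),"pad":(.58,.012,.1)}
if __name__=="__main__":
    run(W)
    im=np.load("topi.npy")
    P=cloud("top",np.load("topd.npy"))
    m=(np.abs(P[...,2]-.07)<.006)&(np.hypot(P[...,0]-.5,P[...,1]-.24)<.14); print("unit",cv2.minAreaRect((P[m][:,:2]*1000).astype(np.float32)))
    m=(np.abs(P[...,2]-.05)<.006)&(np.hypot(P[...,0]-.565,P[...,1]+.22)<.14); print("stand",cv2.minAreaRect((P[m][:,:2]*1000).astype(np.float32)))
    for c in("top","scene"):
        K,d,T=cam(c); print(c,-T[:3,:3].T@T[:3,3])
E
python3 b.py
```

```text
scene cap 73 pix [307.6712 147.6986] med [0.4745 0.2349 0.086 ] mid [0.4706 0.2385 0.0952] z [0.082  0.1084]
   topmean 12 [0.4701 0.2381 0.107 ]
scene stylus 50 pix [220.12 262.06] med [ 0.6375 -0.2131  0.119 ] mid [ 0.635  -0.2134  0.0924] z [0.0613 0.1223]
   topmean 30 [ 0.6348 -0.2125  0.1202]
scene pad 1088 pix [279.9504 229.091 ] med [0.5872 0.0101 0.004 ] mid [0.5839 0.0106 0.0041] z [0.001  0.0072]
   topmean 1067 [0.586  0.0105 0.0042]
   rect ((583.3163452148438, 12.026969909667969), (109.26911163330078, 108.26775360107422), 15.619367599487305)
top cap 11 pix [179.5455 260.4545] med [0.4651 0.2336 0.098 ] mid [0.4659 0.2332 0.0934] z [0.0787 0.1084]
   topmean 3 [0.4683 0.2358 0.1057]
top stylus 59 pix [361.5932 190.661 ] med [ 0.6301 -0.2081  0.1161] mid [ 0.6326 -0.2103  0.0948] z [0.0659 0.1224]
   topmean 29 [ 0.6325 -0.211   0.1202]
top pad 1633 pix [271.2107 218.4329] med [0.5802 0.013  0.0027] mid [0.5809 0.0131 0.0026] z [-0.0026  0.0077]
   topmean 1191 [0.5803 0.0128 0.0038]
   rect ((580.6675415039062, 12.655715942382812), (108.32530975341797, 107.438232421875), 16.98333168029785)
unit ((506.61083984375, 232.72021484375), (141.4468231201172, 170.27745056152344), 76.2491226196289)
stand ((569.54443359375, -223.53834533691406), (190.7997283935547, 56.70766067504883), 11.245256423950195)
top [0.3813 0.0117 1.2672]
scene [ 1.1468 -0.5106  0.8092]
```

```bash
cat > go.py <<'E'
import sys
from h import *
s=get_state(); p=np.array(s["eef_pos"]);R=np.array(s["tool_rot"])
t=np.array(eval(sys.argv[1])); print("t",s["time_s"],"pos",p.round(4),"slide",(R.T@(t-p)/.3).round(3),"yaw y",np.degrees(np.arctan2(R[1,1],R[0,1])).round(1),"open",s["opening"],"grip",s["grasp_force"],"F",np.round(s["ft_force"],1))
E
python3 -m handwheel '{"claw":[1,1,1,1,1,1,1,1,1,1],"slide":[[-0.87,-0.43,0.15],[-0.87,-0.43,0.15],[-0.87,-0.43,0.15],[-0.87,-0.43,0.15],[-0.87,-0.43,0.15],[-0.87,-0.43,0.15],[-0.87,-0.43,0.15],[-0.87,-0.43,0.15],[-0.87,-0.43,0.15],[-0.87,-0.43,0.15]],"spin":[-1,-1,-1,-1,-1,-1,-1,-1,-1,-1]}'; python3 go.py "[.4685,.2405,.17]"
```

```text
time_s: 1.53
eef_pos: [0.4216, 0.2987, 0.2001]
tool_rot: [[-0.995, -0.098, -0.0], [-0.098, 0.995, -0.0], [0.0, -0.0, -1.0]]
ft_force: [-0.3, 0.9, 0.1]
opening: 0.0851
grasp_force: 0.0
t 1.5333 pos [0.4216 0.2987 0.2001] slide [-0.136 -0.208  0.1  ] yaw y 95.6 open 0.08510519169818617 grip 0.0 F [-0.3  0.9  0.1]
```

```bash
python3 -m handwheel '{"claw":[1,1,1,1,1,1,1,1,1],"slide":[[-0.136,-0.208,0.05],[-0.136,-0.208,0.1],[-0.136,-0.208,0.1],[-0.136,-0.208,0.2],[-0.136,-0.208,0.25],[-0.136,-0.208,0.3],[-0.136,-0.208,0.334],[-0.136,-0.208,0.334],[-0.136,-0.208,0.334]],"spin":[0,0,0,0,0,0,0,0,0]}'
python3 - <<'E'
from h import *
for c in("scene","top"):
    im,d=imaging.read_camera(c); cv2.imwrite(f"pics/{c}2.png",im[:,:,::-1])
a=cv2.imread("pics/scene2.png")[90:210,250:370];b=cv2.imread("pics/top2.png")[200:320,115:235]
cv2.imwrite("pics/c2.png",cv2.resize(np.hstack([a,b]),None,fx=3.3,fy=3.3))
E
python3 go.py "[.4685,.2405,.1]"
```

```text
time_s: 2.28
eef_pos: [0.4676, 0.2422, 0.1003]
tool_rot: [[-0.995, -0.101, -0.0], [-0.101, 0.995, -0.0], [0.0, -0.0, -1.0]]
ft_force: [-0.0, 0.7, 0.7]
opening: 0.0854
grasp_force: 0.0
t 2.3833 pos [0.4682 0.2421 0.1012] slide [-0.    -0.006  0.004] yaw y 95.8 open 0.0854143854603405 grip 0.0 F [-1.2 -0.2 -0. ]
```

View pics/c2.png

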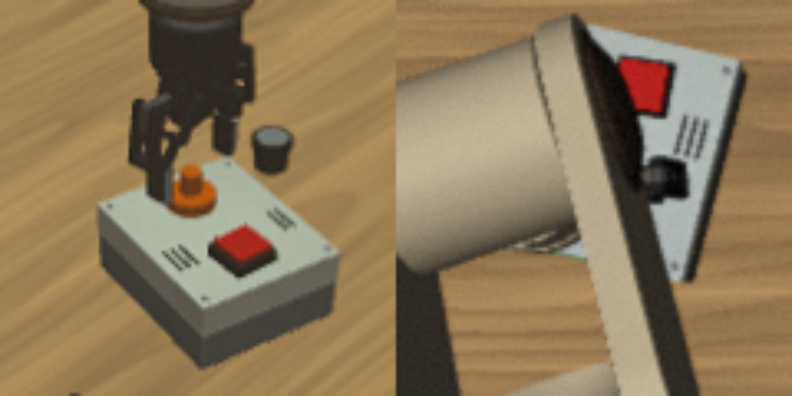

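The left half (scene camera) shows the knob between the open fingers, and the arm hides it in the top camera. I'm closing now.

```bash
python3 -m handwheel '{"claw":[0,0,0,0,0,0,0,0,0,0],"slide":[[0,0,0],[0,0,0],[0,0,0],[0,0,0],[0,0,0],[0,0,0],[0,0,0],[0,0,0],[0,0,0],[0,0,0]],"spin":[0,0,0,0,0,0,0,0,0,0]}'; python3 go.py "[.582,.0123,.034]"
```

```text
time_s: 3.22
eef_pos: [0.468, 0.2416, 0.1004]
tool_rot: [[-0.995, -0.101, 0.0], [-0.101, 0.995, 0.0], [-0.0, -0.0, -1.0]]
ft_force: [-1.7, -0.2, 5.5]
opening: 0.018
grasp_force: 58.6
t 3.2167 pos [0.468  0.2416 0.1004] slide [-0.301 -0.799  0.222] yaw y 95.8 open 0.017952769161140164 grip 58.562148213386536 F [-1.7 -0.2  5.5]
```

```bash
python3 -m handwheel '{"claw":[0,0,0,0,0,0,0,0,0,0,0,0,0,0],"slide":[[0,0,-0.06],[0,0,-0.14],[0,0,-0.2],[-0.04,-0.1,-0.2],[-0.1,-0.23,-0.2],[-0.14,-0.36,-0.2],[-0.19,-0.5,-0.2],[-0.24,-0.63,-0.2],[-0.28,-0.74,-0.2],[-0.3,-0.8,-0.15],[-0.3,-0.8,-0.05],[-0.3,-0.8,0.05],[-0.3,-0.8,0.1],[-0.3,-0.8,0.1]],"spin":[0,0,0,0,0,0,0,0,0,0,0,0,0,0]}'
python3 - <<'E'
from h import *
for c in("scene","top"):
    im,d=imaging.read_camera(c); cv2.imwrite(f"pics/{c}3.png",im[:,:,::-1])
a=cv2.imread("pics/scene3.png")[160:280,210:330];b=cv2.imread("pics/top3.png")[160:280,210:330]
cv2.imwrite("pics/c3.png",cv2.resize(np.hstack([a,b]),None,fx=3.3,fy=3.3))
E
python3 go.py "[.582,.0123,.034]"
```

```text
time_s: 4.38
eef_pos: [0.5797, 0.0118, 0.0663]
tool_rot: [[-0.995, -0.1, -0.006], [-0.1, 0.995, 0.001], [0.006, 0.001, -1.0]]
ft_force: [-0.4, 0.3, -1.3]
opening: 0.0179
grasp_force: 58.6
t 4.4833 pos [0.5816 0.0119 0.0704] slide [-0.001  0.001  0.121] yaw y 95.8 open 0.018075349392019907 grip 58.64468157291412 F [-0.2 -0.4  0.7]
```

View pics/c3.png

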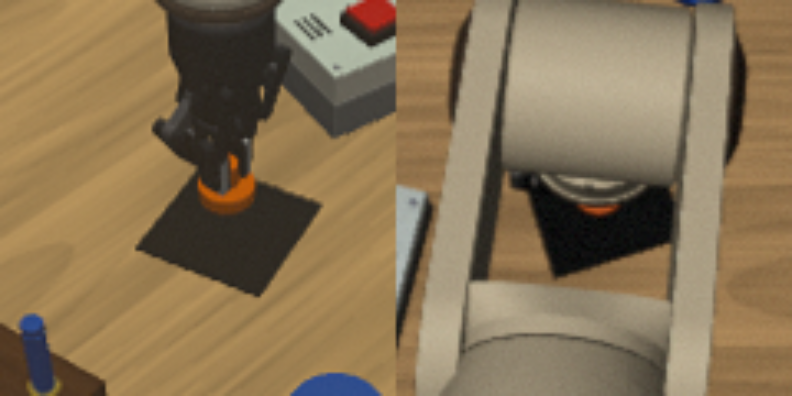

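The cap is held upright over the pad at z ≈ 36 mm above its seat. I'll lower it, release and rise.

```bash
python3 -m handwheel '{"claw":[0,0,0,0,0,1,1,1,1,1,1],"slide":[[0,0,0.04],[0,0,0.08],[0,0,0.11],[0,0,0.12],[0,0,0.12],[0,0,0.12],[0,0,0.12],[0,0,0.12],[0,0,0.12],[0,0,0.12],[0,0,0.12]],"spin":[0,0,0,0,0,0,0,0,0,0,0]}'; python3 go.py "[.6335,-.211,.19]"
```

```text
time_s: 5.4
eef_pos: [0.5816, 0.0119, 0.0342]
tool_rot: [[-0.995, -0.101, 0.0], [-0.101, 0.995, -0.0], [-0.0, -0.0, -1.0]]
ft_force: [0.8, -0.2, 0.3]
opening: 0.0851
grasp_force: 0.0
t 5.4 pos [0.5816 0.0119 0.0342] slide [-0.097 -0.757 -0.519] yaw y 95.8 open 0.08506024054832124 grip 0.0 F [ 0.8 -0.2  0.3]
```

```bash
python3 -m handwheel '{"claw":[1,1,1,1,1,1,1,1,1,1,1,1,1,1],"slide":[[0,0,-0.1],[0,0,-0.22],[0,0,-0.35],[0,0,-0.48],[0,0,-0.52],[-0.02,-0.12,-0.52],[-0.03,-0.25,-0.52],[-0.05,-0.38,-0.52],[-0.06,-0.5,-0.52],[-0.08,-0.63,-0.52],[-0.097,-0.757,-0.52],[-0.097,-0.757,-0.52],[-0.097,-0.757,-0.52],[-0.097,-0.757,-0.52]],"spin":[0,0,0,0,0,-0.18,-0.18,-0.18,-0.18,-0.18,-0.18,-0.18,-0.18,-0.18]}'
python3 - <<'E'
from h import *
import b
for c in("scene","top"):
    im,d=imaging.read_camera(c); cv2.imwrite(f"pics/{c}4.png",im[:,:,::-1]); np.save(c+"d.npy",d);np.save(c+"i.npy",im)
b.W["cap"]=(.582,.0123,.05); b.run(["cap","stylus"])
a=cv2.imread("pics/scene4.png")[140:300,160:320];c=cv2.imread("pics/top4.png")[140:300,250:410]
cv2.imwrite("pics/c4.png",cv2.resize(np.hstack([a,c]),None,fx=2.5,fy=2.5))
E
python3 go.py "[.6335,-.211,.09]"
```

```text
time_s: 6.57
eef_pos: [0.6332, -0.2109, 0.1898]
tool_rot: [[-0.981, -0.193, -0.001], [-0.193, 0.981, 0.0], [0.0, 0.0, -1.0]]
ft_force: [0.8, -0.1, 0.5]
opening: 0.0851
grasp_force: 0.0
scene cap 152 pix [279.1579 224.6184] med [0.586  0.0079 0.0174] mid [0.5832 0.0113 0.0271] z [0.0135 0.0407]
   topmean 30 [0.5828 0.0114 0.0386]
scene stylus 70 pix [220.4857 263.9571] med [ 0.6378 -0.2138  0.1136] mid [ 0.6351 -0.2133  0.0912] z [0.0599 0.1225]
   topmean 29 [ 0.6346 -0.2126  0.1204]
top cap 23 pix [272.6957 217.0435] med [0.5764 0.0079 0.0177] mid [0.582  0.0105 0.025 ] z [0.0099 0.0393]
   topmean 5 [0.5787 0.0085 0.0374]
top stylus 55 pix [361.6909 190.5273] med [ 0.6304 -0.2081  0.1169] mid [ 0.6329 -0.2105  0.0973] z [0.0692 0.1222]
   topmean 29 [ 0.6329 -0.2108  0.1198]
t 6.6667 pos [ 0.6334 -0.21    0.1903] slide [ 0.    -0.003  0.334] yaw y 101.2 open 0.08555302934774818 grip 0.0 F [ 0.8 -0.7  0.3]
```

View pics/c4.png

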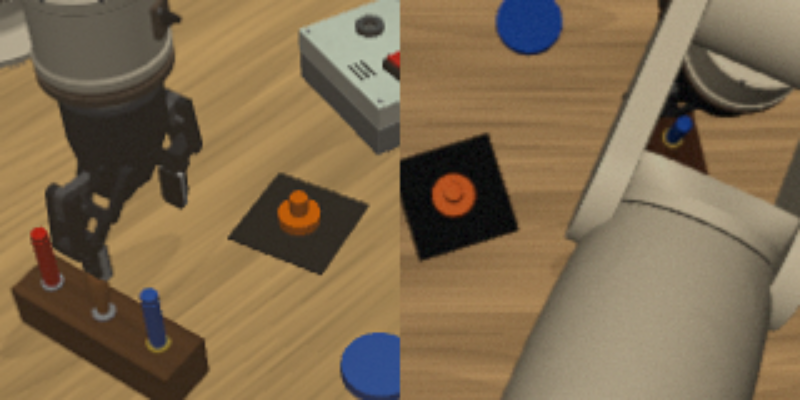

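The cap stands upright mid-pad at (0.583, 0.011), and the stylus is at (0.6335, -0.211) with the open gripper above it. I'll descend and grip.

```bash
python3 -m handwheel '{"claw":[1,1,1,1,1,1,0,0,0,0,0,0,0,0,0,0],"slide":[[0,0,0.07],[0,0,0.16],[0,0,0.25],[0,0,0.32],[0,0,0.345],[0,0,0.345],[0,0,0.345],[0,0,0.345],[0,0,0.345],[0,0,0.345],[0,0,0.345],[0,0,0.345],[0,0,0.345],[0,0,0.345],[0,0,0.345],[0,0,0.345]],"spin":[0,0,0,0,0,0,0,0,0,0,0,0,0,0,0,0]}'; python3 go.py "[.6335,-.211,.19]"
```

```text
time_s: 8.0
eef_pos: [0.6335, -0.2112, 0.087]
tool_rot: [[-0.981, -0.194, 0.001], [-0.194, 0.981, -0.0], [-0.0, -0.0, -1.0]]
ft_force: [-0.8, 0.3, 5.9]
opening: 0.0141
grasp_force: 58.5
t 8.0 pos [ 0.6335 -0.2112  0.087 ] slide [-0.     0.001 -0.343] yaw y 101.2 open 0.014133972526410094 grip 58.46268117427826 F [-0.8  0.3  5.9]
```

```bash
python3 -m handwheel '{"claw":[0,0,0,0,0,0,0,0,0,0,0,0,0,0,0,0],"slide":[[0,0,-0.06],[0,0,-0.15],[0,0,-0.25],[0,0,-0.35],[0,0,-0.4],[0,0,-0.4],[0.01,0.08,-0.4],[0.03,0.18,-0.4],[0.05,0.3,-0.4],[0.07,0.42,-0.4],[0.09,0.54,-0.4],[0.11,0.66,-0.4],[0.13,0.78,-0.4],[0.14,0.88,-0.4],[0.15,0.95,-0.4],[0.15,0.95,-0.4]],"spin":[0,0,0,0,0,0,0,0,0,0,0,0,0,0,0,0]}'; python3 go.py "[.468,.2415,.195]"
```

```text
time_s: 9.33
eef_pos: [0.5325, 0.063, 0.2059]
tool_rot: [[-0.98, -0.197, -0.001], [-0.197, 0.98, 0.001], [0.001, 0.001, -1.0]]
ft_force: [-0.3, 0.7, -0.0]
opening: 0.0145
grasp_force: 59.0
t 9.3333 pos [0.5325 0.063  0.2059] slide [0.094 0.625 0.037] yaw y 101.3 open 0.014533937395834834 grip 59.04283583164215 F [-0.3  0.7 -0. ]
```

```bash
python3 -m handwheel '{"claw":[0,0,0,0,0,0,0,0,0,0],"slide":[[0.02,0.1,0],[0.04,0.22,0],[0.06,0.34,0.01],[0.07,0.46,0.02],[0.09,0.56,0.03],[0.094,0.61,0.037],[0.094,0.625,0.037],[0.094,0.625,0.037],[0.094,0.625,0.037],[0.094,0.625,0.037]],"spin":[0,0,0,0,0,0,0,0,0,0]}'
cat > m.py <<'E'
from h import *
np.set_printoptions(precision=4,suppress=True)
# well from uncovered pictures 4 (steel collar, dark, z>0.07)
for c in("scene","top"):
    im=np.load(c+"i.npy");P=cloud(c,np.load(c+"d.npy"));g=im.max(2)
    m=(g<110)&(np.hypot(P[...,0]-.468,P[...,1]-.241)<.028)&(P[...,2]>.04)
    q=np.argwhere(m)[:,::-1].astype(np.float32)
    if len(q)>5:
        e=cv2.minEnclosingCircle(q)[0]; k=m&(np.abs(P[...,2]-.08)<.004)
        print(c,len(q),"centroid@.077",atz(c,q.mean(0),.077),"rim mid",(P[k].min(0)+P[k].max(0))/2,k.sum())
    for r in imaging.mark_of("well_mouth",c)[:1]: print(" net well",atz(c,r["point"],.08),r["conf"])
for c in("scene","top"):
    im,d=imaging.read_camera(c); cv2.imwrite(f"pics/{c}5.png",im[:,:,::-1])
    for t in("stylus_tip","stylus_mid","well_mouth"):
        for r in imaging.mark_of(t,c)[:1]: print(c,t,np.round(r["point"],1),r["conf"])
a=cv2.imread("pics/scene5.png")[90:190,255:355]
b=cv2.imread("pics/scene4.png")[90:190,255:355]
cv2.imwrite("pics/c5.png",cv2.resize(np.hstack([b,a]),None,fx=4,fy=4,interpolation=cv2.INTER_CUBIC))
E
python3 m.py; python3 go.py "[.468,.2415,.195]"
```

```text
time_s: 10.17
eef_pos: [0.4705, 0.2372, 0.1953]
tool_rot: [[-0.981, -0.193, -0.0], [-0.193, 0.981, -0.0], [0.0, -0.0, -1.0]]
ft_force: [0.1, -0.4, 0.0]
opening: 0.0145
grasp_force: 59.0
scene 82 centroid@.077 [0.4697 0.2395 0.077 ] rim mid [0.4711 0.2394 0.0799] 62
 net well [0.4756 0.2524 0.08  ] 0.58
top 142 centroid@.077 [0.4672 0.2412 0.077 ] rim mid [0.467 0.241 0.08 ] 107
 net well [0.4677 0.2406 0.08  ] 0.82
scene stylus_tip [308.7 143. ] 0.49
scene stylus_mid [310.8 113.4] 0.39
scene well_mouth [306.  148.5] 0.79
top stylus_mid [439.8 214.2] 0.71
top well_mouth [178.8 259.5] 0.79
t 10.6667 pos [0.47   0.2382 0.1955] slide [0.004 0.012 0.002] yaw y 101.2 open 0.014355669758886358 grip 59.04277503490448 F [0.2 0.6 0.2]
```

View pics/c5.png

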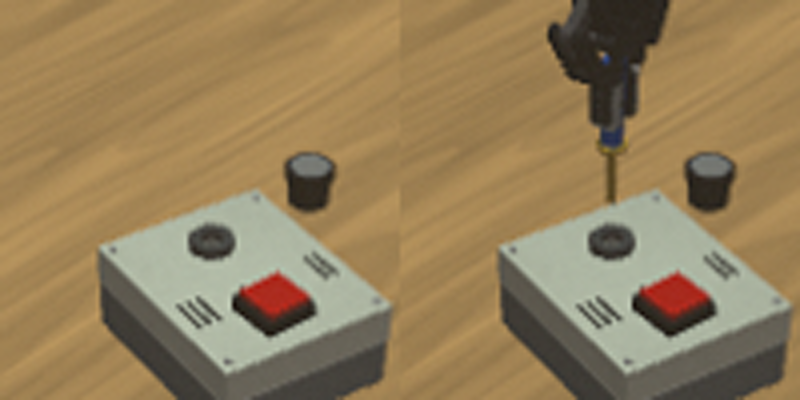

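```bash
python3 -c "
from h import *
print(atz('scene',[307.75,140.7],.1135), atz('scene',[307.7,150],.08))"; python3 go.py "[.4685,.2408,.172]"
```

```text
[0.47318143 0.23644071 0.1135    ] [0.47249243 0.2377937  0.08      ]
t 10.6667 pos [0.47   0.2382 0.1955] slide [0.003 0.01  0.078] yaw y 101.2 open 0.014355669758886358 grip 59.04277503490448 F [0.2 0.6 0.2]
```

```bash
python3 -m handwheel '{"claw":[0,0,0,0,0,0,0],"slide":[[0.002,0.007,0.02],[0.002,0.007,0.05],[0.002,0.007,0.08],[0.002,0.007,0.09],[0.002,0.007,0.09],[0.002,0.007,0.09],[0.002,0.007,0.09]],"spin":[0,0,0,0,0,0,0]}'
python3 - <<'E'
from h import *
im,d=imaging.read_camera("scene"); a=im[110:180,270:345,::-1]
cv2.imwrite("pics/c6.png",cv2.resize(a,None,fx=8,fy=8,interpolation=cv2.INTER_CUBIC))
E
python3 go.py "[.469,.2402,.131]"
```

```text
time_s: 11.25
eef_pos: [0.4692, 0.2402, 0.1687]
tool_rot: [[-0.981, -0.194, 0.0], [-0.194, 0.981, 0.0], [-0.0, -0.0, -1.0]]
ft_force: [0.2, 0.1, -0.6]
opening: 0.0149
grasp_force: 59.0
t 11.3 pos [0.4692 0.2402 0.1688] slide [ 0.001 -0.     0.126] yaw y 101.2 open 0.01448401788708265 grip 59.042800068855286 F [0.2 1.5 0.4]
```

View pics/c6.png

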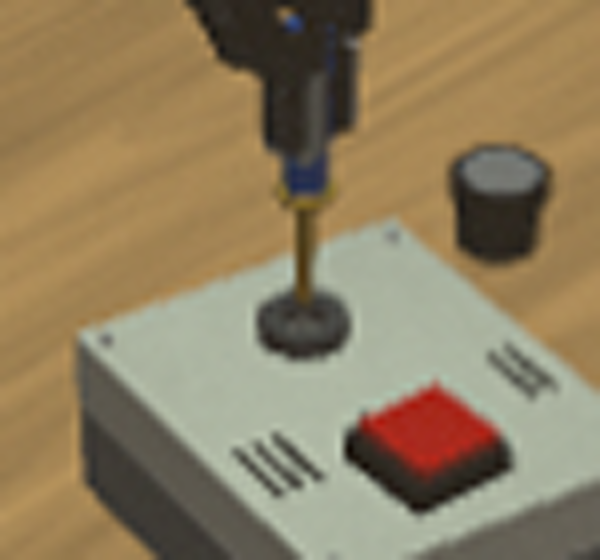

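The brass tip at (303,300) is centred over the collar mouth at about (303,318). Next I'll insert it.

```bash
python3 -m handwheel '{"claw":[0,0,0,0,0,0,0],"slide":[[0,0,0.02],[0,0,0.04],[0,0,0.06],[0,0,0.08],[0,0,0.09],[0,0,0.09],[0,0,0.09]],"spin":[0,0,0,0,0,0,0]}'; python3 go.py "[.469,.2402,.131]"
```

```text
time_s: 11.88
eef_pos: [0.469, 0.2402, 0.1413]
tool_rot: [[-0.981, -0.194, -0.0], [-0.194, 0.981, -0.0], [0.0, -0.0, -1.0]]
ft_force: [0.7, -0.1, -0.3]
opening: 0.0142
grasp_force: 59.0
t 11.8833 pos [0.469  0.2402 0.1413] slide [-0.     0.     0.034] yaw y 101.2 open 0.014217324704417493 grip 59.042794704437256 F [ 0.7 -0.1 -0.3]
```

```bash
python3 -m handwheel '{"claw":[0,0,0,0,0,0,0],"slide":[[0,0,0.01],[0,0,0.02],[0,0,0.027],[0,0,0.033],[0,0,0.033],[0,0,0.033],[0,0,0.033]],"spin":[0,0,0,0,0,0,0]}'
```

```text
time_s: 12.47
eef_pos: [0.4692, 0.2402, 0.1318]
tool_rot: [[-0.981, -0.194, 0.0], [-0.194, 0.981, 0.0], [-0.0, 0.0, -1.0]]
ft_force: [0.8, 0.0, 4.0]
opening: 0.0145
grasp_force: 59.5
```

```bash
python3 -m handwheel '{"claw":[0,0,0,0,0],"slide":[[0,0,0.003],[0,0,0.005],[0,0,0.005],[0,0,0.005],[0,0,0.005]],"spin":[0,0,0,0,0]}'
```

```text
time_s: 12.88
eef_pos: [0.4693, 0.2403, 0.1307]
tool_rot: [[-0.981, -0.194, 0.001], [-0.194, 0.981, 0.0], [-0.001, 0.0, -1.0]]
ft_force: [-0.5, -0.3, 11.1]
opening: 0.0147
grasp_force: 60.2
```

```bash
python3 -m handwheel '{"claw":[0,0,0,0,0,0],"slide":[[0,0,0],[0,0,0],[0,0,0],[0,0,0],[0,0,0],[0,0,0]],"spin":[0,0,0,0,0,0]}'
python3 - <<'E'
from h import *
im,d=imaging.read_camera("scene"); a=im[80:260,220:360,::-1]
cv2.imwrite("pics/c7.png",cv2.resize(a,None,fx=3.3,fy=3.3,interpolation=cv2.INTER_CUBIC))
E
```

```text
time_s: 13.38
eef_pos: [0.4693, 0.2403, 0.1307]
tool_rot: [[-0.981, -0.194, 0.001], [-0.194, 0.981, 0.0], [-0.001, 0.0, -1.0]]
ft_force: [-0.9, 0.0, 10.9]
opening: 0.0148
grasp_force: 60.2
```

View pics/c7.png

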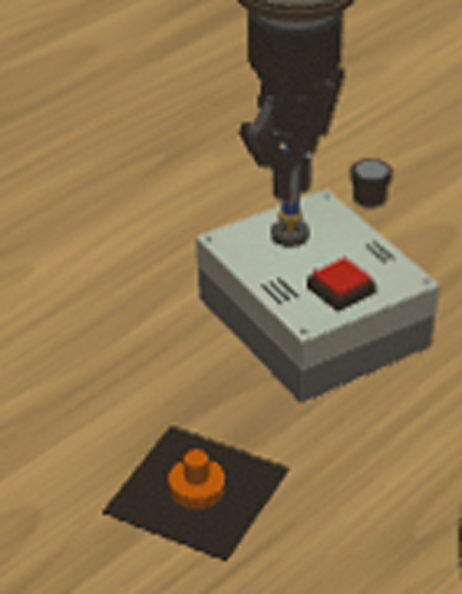

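The stylus rod is down in the well at (290,230) with a steady push of 11 N, and the cap stands mid-pad at (196,480). I'm handing the job in.

```bash
python3 -c "
from rig import order
print(order.finish_job())"
```

```text
the job is handed in; nothing more can be done
None
```

The job is handed in, with no verdict returned: the cap stands upright and released near the pad's middle, and the gripped stylus holds the button against its bottom stop at about 11 N.

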